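# Calibrate the guitar maker's bench scale with the weights and a pin punch

## Robot

A 7-joint arm with a two-finger parallel gripper is mounted at the origin on the work surface. World frame = base frame: x ahead of the robot, y to its left, z up, the work surface at z = 0. Lengths are in m, angles in rad, forces in N, time in s.
With the tool pointing down it reaches from about 0.4 to 0.875 m from the base axis. Payload 19.3 kg.
Tool frame: the origin (TCP) lies between the finger pads; the fingertips stand bot.tcp_to_tips ahead of it and the grasp point (between the pads) is the TCP (bot.tcp_to_tips is the distance from the TCP to the fingertips, in m); z points along the fingers, y is the line along which they close (so a half turn about z gives the same grasp; the last joint's range is limited). The gripper opens to 85 mm and grips with 20 to 120 N. Pads are 22 mm wide; open, the fingers measure 114 mm over their backs; the gripper's body (76 mm by 85 mm) begins 54 mm behind the grasp point. The pads swing forward as they close: fully open they stand 13 mm farther back than shut.
Start: joints at [1.234, 0.521, -0.036, 1.599, 0.021, 1.021, -0.113], TCP at [0.165, -0.603, 0.25] pointing down, gripper open.
Joint ranges: [-2.91, 2.91], [-0.3, 2.13], [-1.5, 1.42], [0.17, 2.43], [-1.26, 4.41], [0.16, 1.93], [-2.52, 2.52]. Speed limits (rad/s): [1.89, 1.89, 2.39, 2.39, 3.01, 3.01, 3.01].

## Interface

Orientations are given as [roll, pitch, yaw] about the fixed x, y, z axes, in that order (R = Rz(yaw) Ry(pitch) Rx(roll)).
In Python, from workcell import telemetry, grab_frame, bot gives the robot as it stands. The module is installed in compiled form; this text tells all that it offers.
- The arm moves only by the shell command python3 -m crank 'ROWS' [FORCE]. ROWS is text: rows parted by semicolons, each of 7 numbers parted by spaces: the finger opening in m, from 0 to 0.0854, then the shift along the tool's x, y, z in m, then the turn, a rotation vector about the tool's x, y, z in degrees. A call has exactly 8 rows; each row shifts and turns the commanded pose from where the row before left it, along the tool's axes as they then stand; what a row does not reach is not made up. A row lasts 1/12 s, in which the tool goes at most 41.7 mm and 7.16 degrees, less where a joint would pass 70% of its speed; a pose out of reach is approached as far as the arm can. A call with a gripper value outside its range is refused whole. The fingers move at their own pace and stop on an object; FORCE is the grip in N (left out, the last holds). Time passes only in rows, so rows that do not move let the fingers close, or fill a call up. It gives the time, the measured TCP pose, the force, the opening and the grip force at its end, in the units of the state.
- telemetry.observe(): the state, without advancing time (a new reading comes with each control period).
- grab_frame(name): name is "side" or "top"; returns a dict with "pixels" (400x640x3 uint8, red, green, blue), "depth" (400x640 float32, m along the optical axis (not along the pixel's ray), 0 where there is no reading), "vertical_fov" (degrees; the focal length in pixels is half the picture's height over the tangent of half this angle, whatever the lens; pixels are square), "cx", "cy" (the principal point, pixels), "R" (3x3) and "t" (3): a world point X has camera coordinates R X + t. Camera axes: x right, y down, z forward; pixel columns grow to the right and rows downward; lengths in m; the calibration is good to about 2 mm. A picture is of the moment at which its call begins.
- bot.job_done(): hands the job in; it is judged then, once.
The state is a dict: "clock": time; "qpos": joint angles; "qd": joint speeds; "joint_efforts": joint torques, N m; "position": TCP position; "tool_rot": TCP orientation; "force": force on the tool from outside, world axes, zero at the start; "moment": the same for the moment, N m; "grip_width": finger opening in m; "finger_force": force on a finger pad.
Only numpy, scipy, OpenCV 4.12 (cv2) and the standard library are available. Lean on these libraries where they do the work, as an engineer would, in place of code of your own. Each camera call takes 0.05 s, during which the arm holds its last target. There are 200 camera calls.

## Task

Calibrate the bench scale: stand the two large 500 g weights upright and side by side on its pan, in a neat row parallel to the scale's front along the middle of the pan, one to the left and one to the right of its centre with no more than a finger's width between them; set them down, do not drop them, and let go. Then take the pin punch out of the tool block, reach its pin down the calibration hole in the scale's front deck and press the recessed button fully down. Finish while still gripping the punch and holding the button down with it, and leave the smaller weights, the other tools and everything else where they are.

Things in the scene. Friction and masses are not known exactly. Their poses are not given: they have to be found in the camera images.
- scale: low grey bench scale, 266 x 214 mm, fixed on the bench. Origin: centre of its underside on the bench. Its x axis points from its front deck (the side near the robot, with display, keys, round flush spirit level and calibration hole) to its back, y to its left, z up. The front deck is level, 50 mm above the bench, the front 88 mm of the scale; behind it the pan
- pan_centre (a point): centre of the top face of the scale's flat rimless steel pan: 170 mm along the scale's x, 200 mm along its y, top 65 mm above the bench; same axes as the scale, so a row along y is parallel to the front
- cal_hole (a point): centre of the mouth of the calibration hole, level with the front deck 50 mm above the bench, on the scale's left (+y) front: a round upright hole 14 mm across with a thin steel ring round it. The top of the button inside lies 12 mm below the mouth. (The glass disc on the right is only the spirit level.)
- cal_button (a joint): travel of the recessed calibration button, 11.6 mm across, straight down: 0 = released, 0.005 m = fully down. Springs back; needs about 2 N to start and 5 N when fully down, then a rigid stop
- weight_500a: polished steel knob weight: plain cylinder 38 mm across and 50 mm high with a small neck and a knob 23 mm across on top, 66 mm high over all, 500 g. Stands on the cork mat in one of four places about 82 mm apart, two by two. Origin: centre of its underside; z up its axis. One of the two largest weights, which are alike
- weight_500b: polished steel knob weight: plain cylinder 38 mm across and 50 mm high with a small neck and a knob 23 mm across on top, 66 mm high over all, 500 g. Stands on the cork mat in one of four places about 82 mm apart, two by two. Origin: centre of its underside; z up its axis. The other of the two largest
- weight_200: polished steel knob weight: plain cylinder 28 mm across and 36 mm high with a small neck and a knob 17 mm across on top, 49 mm high over all, 200 g. Stands on the cork mat in one of four places about 82 mm apart, two by two. Origin: centre of its underside; z up its axis. Bystander.
- weight_100: polished steel knob weight: plain cylinder 22 mm across and 29 mm high with a small neck and a knob 13 mm across on top, 40 mm high over all, 100 g. Stands on the cork mat in one of four places about 82 mm apart, two by two. Origin: centre of its underside; z up its axis. Bystander.
- pin_punch: pin punch, all steel, about 75 g: a straight round body 12 mm across and 85 mm long with a flat end and dark rings, and below it a blunt pin 5 mm across and 40 mm long. Stands upright in the tool block, pin hidden in the hole, shoulder resting on the block's top. Origin: the free end (tip) of the pin; z runs up to the body, which spans 40 to 125 mm from the tip
- tool_block: fixed wooden block 62 x 166 x 45 mm high with a row of three upright 7 mm holes along its y axis, 55 mm apart, one tool standing in each, in any order. Origin: centre of its underside. It stands to one side of the scale, the weights' cork mat (165 mm square, 6 mm thick, fixed) to the other; which is on which side varies
- bradawl: bradawl with a pear-shaped wooden handle up to 29 mm across, its pointed blade down in a hole of the tool block; handle top 64 mm above the block. Origin: 40 mm below the block's top on its axis. Bystander.
- file: needle file with a slim waisted wooden handle 21 mm across, blade down in a hole of the tool block; handle top 96 mm above the block. Origin: 40 mm below the block's top on its axis. Bystander.
- glue_bottle: small white glue bottle, 50 mm across, 101 mm high with its nozzle. Origin: centre of its underside. Bystander.
- spray_can: spray can, 66 mm across, 185 mm high. Origin: centre of its underside. Bystander.
- sanding_bar: levelling bar lying on the bench, 150 x 46 x 32 mm, wood with a metal face. Origin: centre of its underside, length along x. Bystander.
- palette_knife: palette knife lying flat on the bench at the left, 207 mm long along its x, 10 mm high. Origin: on the bench near its middle. Bystander.
Mind the look-alikes: they are no part of the job. Leave any pink or purple look-alike of the weight_500a alone.

How it is judged:
By the outcome, as a careful person would: the job done as asked, in the order asked, and still so for the second after the job is handed in, while the arm keeps its last pose, push and grip.
It also fails if it takes over 70 s, if anything falls off the work surface, if the arm or the gripper's body presses on something with over 40 N, if the wrist force passes 120 N, or if a joint passes its speed limit or range.

## Working session

There is one attempt and no reset: what is moved stays moved. The work goes in short steps, Python scripts to look and compute and a shell command to move; the robot and the scene stay as the last step left them, time stands still between calls to the robot, and variables do not carry over. Pictures are saved under pics/ and viewed, at most 10 in all, crops included, and the job is handed in when it is done.

```bash
mkdir -p pics; cat > h.py <<'E'
import numpy as np,cv2
from workcell import telemetry,grab_frame,bot
def save(n,f): cv2.imwrite(f'pics/{n}.png',f['pixels'][:,:,::-1])
def K(f):
    return 200/np.tan(np.radians(f['vertical_fov'])/2)
def ray(f,u,v):
    k=K(f);R=np.array(f['R']);t=np.array(f['t'])
    return -R.T@t, R.T@np.array([(u-f['cx'])/k,(v-f['cy'])/k,1])
def onz(f,u,v,z):
    c,d=ray(f,u,v); return c+d*(z-c[2])/d[2]
def proj(f,X):
    p=np.array(f['R'])@np.array(X)+np.array(f['t']); return K(f)*p[:2]/p[2]+[f['cx'],f['cy']]
def pts(f):
    v,u=np.mgrid[:400,:640];d=f['depth'];k=K(f)
    P=np.stack([(u-f['cx'])/k*d,(v-f['cy'])/k*d,d],-1)
    return (P-np.array(f['t']))@np.array(f['R'])
E
python3 - <<'E'
from h import *
for n in('top','side'):
    f=grab_frame(n);save(n+'0',f);print(n,f['vertical_fov'],f['cx'],f['cy'],-np.array(f['R']).T@f['t'])
    np.savez(n+'0.npz',**f)
print(bot.tcp_to_tips,telemetry.observe())
E
```

```text
top 55.85557388560813 314.8638375452825 205.6865775949253 [ 0.50907143 -0.01611249  1.10754581]
side 46.64985859853161 325.02841331202495 202.16045471031467 [0.09567476 0.86948608 0.77389032]
0.019 {'clock': 0.1, 'qpos': array([ 1.23380668,  0.52194627, -0.03633821,  1.59991051,  0.02120463,
        1.02115381, -0.11279301]), 'qd': array([ 0.00071512, -0.0018383 , -0.00011854, -0.00324796, -0.00155598,
        0.00013845, -0.00067484]), 'joint_efforts': array([ 1.57801420e-03, -9.28502870e+01,  1.98305547e+00, -3.70538378e+01,
        1.80773763e-02,  5.39774963e-03,  7.67137658e-05]), 'position': array([ 0.16467207, -0.60262654,  0.24980275]), 'tool_rot': array([-3.14056239e+00,  7.19538072e-05,  2.66796737e-01]), 'force': array([ 0.23711403,  0.84658448, -0.47145562]), 'moment': array([0.04627688, 0.03547742, 0.00878147]), 'finger_force': 0.0, 'grip_width': 0.08534593398165577}
```

View pics/top0.png

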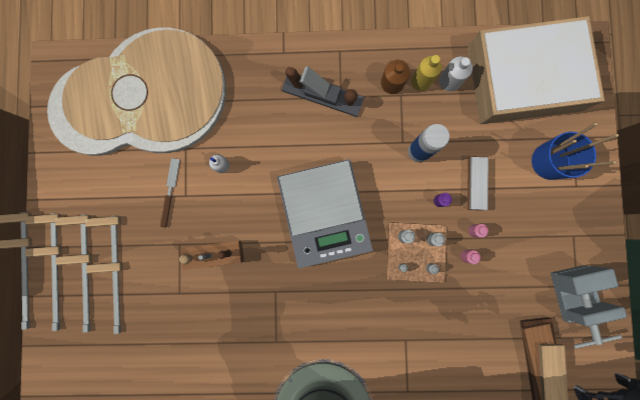

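View pics/side0.png

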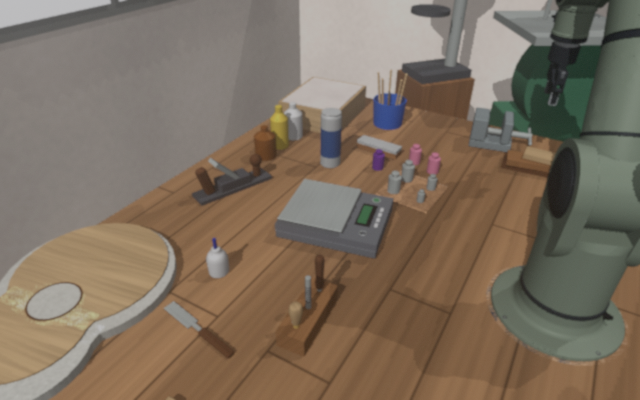

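The top view shows the scale at about (325,215), with the hole at (307,250). The mat weights are at (407,236), (437,239), (403,267) and (433,268), and the punch seems to be the middle tool at (204,257). I'll zoom in and measure.

```bash
python3 - <<'E'
from h import *
f=dict(np.load('top0.npz'));s=dict(np.load('side0.npz'))
a=cv2.resize(f['pixels'][215:285,165:450],None,fx=2.8,fy=2.8,interpolation=cv2.INTER_CUBIC)
b=cv2.resize(s['pixels'][150:355,270:470],None,fx=1.95,fy=1.95,interpolation=cv2.INTER_CUBIC)
o=np.zeros((a.shape[0]+b.shape[0],a.shape[1],3),np.uint8);o[:a.shape[0]]=a;o[a.shape[0]:,:b.shape[1]]=b
cv2.imwrite('pics/z0.png',o[:,:,::-1]);print(o.shape)
P=pts(f);Q=pts(s)
def show(P,name,box,zlo,zhi):
    x0,x1,y0,y1=box
    m=(P[...,0]>x0)&(P[...,0]<x1)&(P[...,1]>y0)&(P[...,1]<y1)&(P[...,2]>zlo)&(P[...,2]<zhi)
    n,l,st,c=cv2.connectedComponentsWithStats(m.astype(np.uint8))
    for i in range(1,n):
        if st[i,4]>3: p=P[l==i];print(name,st[i,4],c[i].round(1),np.median(p,0).round(4),p.min(0).round(3),p.max(0).round(3))
B=(0.25,.5,-.35,-.1)
for nm,p in(('top',P),('side',Q)): 
    show(p,nm+' wt',B,.03,.09); show(p,nm+' tools',(.25,.5,.15,.5),.055,.16); 
    show(p,nm+' block',(.25,.5,.1,.5),.03,.05);show(p,nm+' pan',(.3,.7,-.15,.15),.058,.075);show(p,nm+' deck',(.3,.7,-.15,.15),.043,.056)
    # pan rect
for nm,p,z in(('pan',P,(.058,.075)),('all',P,(.03,.075)),('block',P,(.03,.05))):
    m=(p[...,2]>z[0])&(p[...,2]<z[1])&(p[...,0]>.3)&(p[...,0]<.7)&(abs(p[...,1])<.15)
    if nm=='block': m=(p[...,2]>z[0])&(p[...,2]<z[1])&(p[...,0]>.25)&(p[...,0]<.5)&(p[...,1]>.15)&(p[...,1]<.42)
    r=cv2.minAreaRect((p[m][:,:2]*1000).astype(np.float32));print(nm,r)
E
```

```text
(596, 798, 3)
top wt 135 [406.6 237.2] [ 0.4878 -0.2414  0.057 ] [ 0.473 -0.264  0.031] [ 0.499 -0.227  0.074]
top wt 176 [436.  238.9] [ 0.4806 -0.3212  0.0564] [ 0.463 -0.346  0.03 ] [ 0.497 -0.308  0.074]
top wt 295 [362.  243.4] [ 0.4712 -0.12    0.0494] [ 0.443 -0.145  0.043] [ 0.499 -0.1    0.056]
top wt 47 [403.4 267.6] [ 0.4021 -0.2338  0.0375] [ 0.392 -0.246  0.032] [ 0.412 -0.226  0.048]
top wt 89 [433.  268.6] [ 0.3984 -0.3138  0.0434] [ 0.385 -0.33   0.033] [ 0.411 -0.303  0.055]
top tools 96 [223.6 253.7] [0.4562 0.2478 0.1309] [0.446 0.243 0.06 ] [0.464 0.262 0.143]
top tools 105 [184.8 258.4] [0.445  0.3574 0.1021] [0.432 0.35  0.061] [0.456 0.373 0.11 ]
top tools 57 [203.8 256.2] [0.4494 0.3042 0.1074] [0.443 0.302 0.057] [0.455 0.313 0.132]
top block 1056 [211.6 254.6] [0.4528 0.3028 0.0439] [0.411 0.223 0.03 ] [0.487 0.394 0.049]
top pan 4339 [320.  197.8] [ 0.6016 -0.0061  0.064 ] [ 0.5   -0.121  0.058] [0.7   0.107 0.071]
top deck 2774 [329.3 237.9] [ 0.4803 -0.0316  0.0494] [ 0.411 -0.145  0.043] [0.7   0.114 0.056]
side wt 165 [408.3 168.1] [ 0.4743 -0.3191  0.0
[... 619 characters left out ...]
.131]
side tools 267 [295.8 312.8] [0.4369 0.3686 0.0951] [0.428 0.352 0.056] [0.453 0.378 0.108]
side block 1632 [307.7 314.6] [0.4361 0.325  0.0438] [0.407 0.221 0.03 ] [0.487 0.393 0.05 ]
side pan 2808 [321.  205.3] [0.5956 0.0036 0.0638] [ 0.498 -0.122  0.058] [0.7   0.107 0.069]
side deck 2321 [355.5 221.5] [0.4824 0.0056 0.0491] [ 0.407 -0.15   0.043] [0.668 0.117 0.055]
pan ((602.8280029296875, -6.364326477050781), (170.1717987060547, 200.16075134277344), 11.980031967163086)
all ((560.6648559570312, -15.22418212890625), (265.9461669921875, 214.12362670898438), 11.945062637329102)
block ((449.1273498535156, 308.3717956542969), (61.760738372802734, 166.6494598388672), 5.821592807769775)
```

View pics/z0.png

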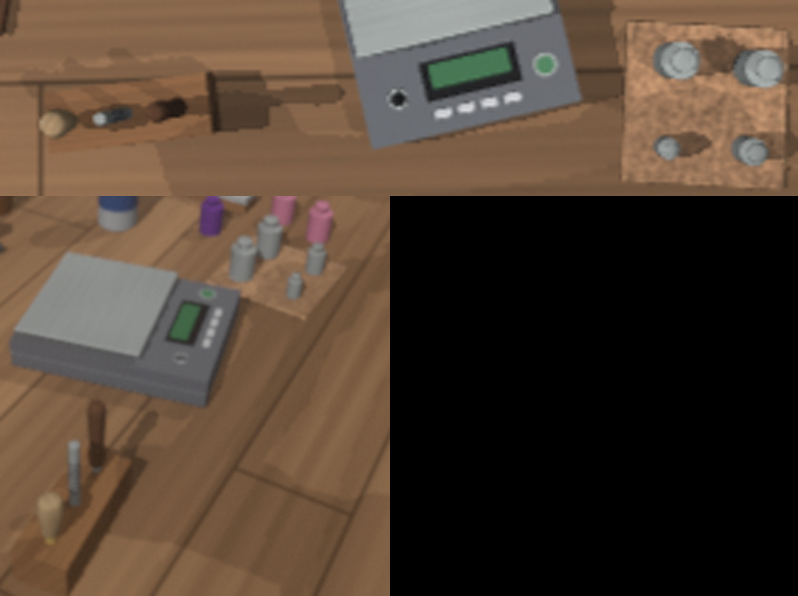

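The zoom shows a pale bradawl (left), the steel punch (middle) and a dark file (right) in the block. The hole is dark at about (307,250) and the 500s are the back row of the mat. Next I'll refine the positions.

```bash
python3 - <<'E'
from h import *
from scipy.optimize import least_squares
F={n:dict(np.load(n+'0.npz')) for n in('top','side')}
for n,f in F.items():
    P=pts(f)
    for nm,c,r,z in(('A',(.485,-.245),.019,(.018,.05)),('B',(.478,-.325),.019,(.018,.05)),('punch',(.447,.308),.006,(.055,.12))):
        m=(np.hypot(P[...,0]-c[0],P[...,1]-c[1])<r+.012)&(P[...,2]>z[0])&(P[...,2]<z[1]);p=P[m]
        s=least_squares(lambda q:np.hypot(p[:,0]-q[0],p[:,1]-q[1])-r,c,loss='soft_l1',f_scale=.001)
        t=(np.hypot(P[...,0]-c[0],P[...,1]-c[1])<.02)&(P[...,2]>(.068 if r>.01 else .127))
        print(n,nm,m.sum(),s.x.round(4),'rms',np.sqrt((s.fun**2).mean()).round(4),'top',t.sum(),P[t].mean(0).round(4))
    # hole: dark pixels on the deck near predicted
    u,v=proj(f,(.465,.032,.05)).round().astype(int)
    g=f['pixels'][v-9:v+10,u-9:u+10].astype(float).mean(2)
    print(n,(u,v));print(g[2:17,2:17].astype(int))
    # pan corners
    m=((P[...,2]>.0585)&(P[...,2]<.07)&(abs(P[...,0]-.6)<.15)&(abs(P[...,1])<.15));print(cv2.minAreaRect((P[m][:,:2]*1000).astype(np.float32)))
E
```

```text
top A 28 [ 0.49   -0.2459] rms 0.0004 top 38 [ 0.4901 -0.2452  0.0698]
top B 42 [ 0.4804 -0.3276] rms 0.0005 top 40 [ 0.4802 -0.3263  0.0707]
top punch 35 [0.4493 0.3086] rms 0.0006 top 20 [0.4495 0.3078 0.1298]
top (np.int64(307), np.int64(247))
[[110 110 109 110 110 109 110 110 110 110 110 110 110 111  89]
 [110 111 109 110 110 110 110 110 110 110 110 110 110 109 107]
 [110 110 110 110 110 110 110 110 110 110 109 110 109 110 110]
 [110 110 109 110 110 110 109 110 110 110 109 110 110 109 110]
 [109 110 110 110 110 110 110 109 110 110 110 110 110 110 110]
 [110 110 109 111 110 110 110 110 111 110 110 109 111 110 110]
 [110 110 109 110 110 110 107 105  96 104 110 110 111 111 111]
 [110 110 110 110 114 165 136  98 136 122 108 111 111 110 111]
 [109 110 110 101 131 122  76  51  74 127 124 111 111 110 110]
 [109 110 111 131 111  64  33  26  30  68 103 112 110 111 110]
 [110 110 110 133 101  50  36  28  27  54  97 110 111 111 110]
 [109 110 111 120 100  59  37  30  37  93 101 106 110 111 111]
 [110 111 111 112 145 113  58  64  78 131 127 110 110 111 110]
 [110 110 111 111 120 130 140 168 
[... 797 characters left out ...]
0 102 103 100 100 100  99  98]
 [ 98  98  98  98  99 100 103 108 111 109 109 109 106 101  98]
 [ 99  98  98  98  99 101 105 110 111 107 110 112 112 106  99]
 [ 99  98  98  99  99 104 102  95  92  91  95  99 106 105  99]
 [ 99  98  98  99 101 102 105  97  88  90  93  95  98 101  98]
 [ 97  99  98  98 100 103 110 109 107 113 113 107 104 103  98]
 [ 99  99  99  99  99  99 101 108 117 123 124 116 106  99  98]
 [ 97  99  97  99  99  98  97 101 106 107 108 105 101  98  98]
 [ 98  98  98  99  98  98  98  98  98  99  98  98  99  97  98]
 [ 99  98  98  98  97  97  99  98  99  99  98  98  98  98  98]]
((600.508544921875, -8.970832824707031), (170.96884155273438, 205.16793823242188), 11.54747486114502)
```

```bash
cat >> h.py <<'E'
def go(x,y,z,yaw=None):
    """print tool-axis shift from present pose to target; yaw in deg"""
    s=telemetry.observe();p=s['position'];r=s['tool_rot'];from scipy.spatial.transform import Rotation as Ro
    R=Ro.from_euler('xyz',r); d=R.inv().apply(np.array([x,y,z])-p)
    print('clock',round(s['clock'],2),'pos',p.round(4),'rpy',np.degrees(r).round(1),'q',s['qpos'].round(2),'F',s['force'].round(1),'w',round(s['grip_width'],4),'ff',round(s['finger_force'],1))
    print('shift',d.round(4))
    if yaw is not None: print('turn',np.degrees((R.inv()*Ro.from_euler('xyz',[180,0,yaw],degrees=True)).as_rotvec()).round(1))
E
T="0.065 0.0339 -0.0216 0.0067 0 0 0"; : ; python3 -m crank '0.065 0.0339 -0.0216 0.0067 0 0 0;0.065 0.0339 -0.0216 0.0067 0 0 0;0.065 0.0339 -0.0216 0.0067 0 0 0;0.065 0.0339 -0.0216 0.0067 0 0 0;0.065 0.0339 -0.0216 0.0067 0 0 0;0.065 0.0339 -0.0216 0.0067 0 0 0;0.065 0.0339 -0.0216 0.0067 0 0 0;0.065 0.0339 -0.0216 0.0067 0 0 0' 60
python3 -m crank '0.065 0.0339 -0.0216 0.0067 0 0 0;0.065 0.0339 -0.0216 0.0067 0 0 0;0.065 0.0339 -0.0216 0.0067 0 0 0;0.065 0.0339 -0.0216 0.0067 0 0 0;0.065 0 0 0 0 0 -7.1;0.065 0 0 0 0 0 -7.1;0.065 0 0 0 0 0 -7.1;0.065 0 0 0 0 0 -7.1'
python3 -m crank '0.065 0 0 0 0 0 -7.1;0.065 0 0 0 0 0 -7.1;0.065 0 0 0 0 0 -7.1;0.065 0 0 0 0 0 -7.1;0.065 0 0 0 0 0 -7.1;0.065 0 0 0 0 0 -7.1;0.065 0 0 0 0 0 -7.1;0.065 0 0 0 0 0 -7.1'
python3 - <<'E'
from h import *
go(.4888,-.2455,.12,102)
f=dict(np.load('top0.npz'));s=dict(np.load('side0.npz'))
print(onz(f,307.1,250.2,.05),onz(s,362,233,.05))
f=grab_frame('side');save('s1',f)
E
```

```text
clock: 0.77
position: [0.3816, -0.363, 0.1963]
tool_rot: [-3.141, 0.0, 0.267]
force: [0.1, -1.3, -0.3]
grip_width: 0.0648
finger_force: 0.0
clock: 1.43
position: [0.4889, -0.2452, 0.1696]
tool_rot: [-3.141, 0.0, 0.769]
force: [-1.4, 0.3, -0.7]
grip_width: 0.0653
finger_force: 0.0
clock: 2.1
position: [0.4887, -0.2456, 0.1697]
tool_rot: [-3.141, -0.0, 1.76]
force: [-0.5, 0.5, 0.4]
grip_width: 0.0651
finger_force: 0.0
clock 2.1 pos [ 0.4887 -0.2456  0.1697] rpy [-180.    -0.   100.8] q [ 0.72  0.54 -0.5   1.86  0.35  0.82  0.23] F [-0.5  0.5  0.4] w 0.0651 ff 0.0
shift [0.0001 0.0001 0.0497]
turn [-0.  -0.  -1.2]
[0.45694236 0.03299503 0.05      ] [0.45719999 0.03563816 0.05      ]
```

```bash
python3 -m crank '0.065 0 0 0.03 0 0 -1.2;0.065 0 0 0.03 0 0 0;0.065 0 0 0.03 0 0 0;0.065 0 0 0.02 0 0 0;0.065 0 0 0.0117 0 0 0;0.065 0 0 0.01 0 0 0;0.065 0 0 0 0 0 0;0.065 0 0 0 0 0 0'
python3 -m crank '0.03 0 0 0 0 0 0;0.03 0 0 0 0 0 0;0.03 0 0 0 0 0 0;0.03 0 0 0 0 0 0;0.03 0 0 0 0 0 0;0.03 0 0 0 0 0 0;0.03 0 0 0 0 0 0;0.03 0 0 0 0 0 0' 50
```

```text
clock: 2.82
position: [0.4892, -0.2456, 0.0386]
tool_rot: [3.141, 0.0, 1.774]
force: [-0.2, -0.2, 0.3]
grip_width: 0.065
finger_force: 0.0
clock: 3.48
position: [0.4895, -0.246, 0.0395]
tool_rot: [3.14, 0.001, 1.774]
force: [-1.0, 1.4, 11.4]
grip_width: 0.0367
finger_force: 49.0
```

View pics/s1.png

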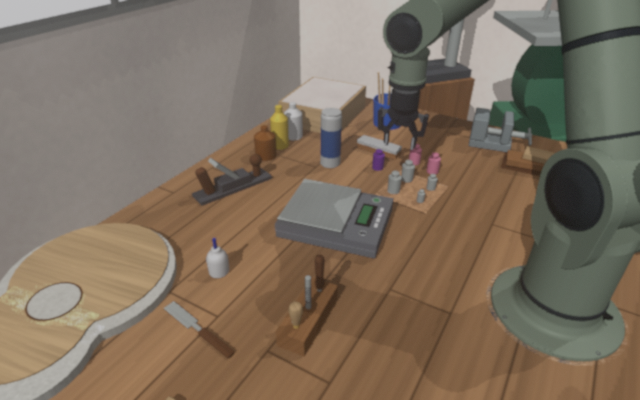

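```bash
python3 -m crank '0.03 0 0 -0.01 0 0 0;0.03 0 0 -0.02 0 0 0;0.03 0 0 -0.025 0 0 0;0.03 0 0 -0.025 0 0 0;0.03 0 0 -0.01 0 0 0;0.03 0 0 -0.005 0 0 0;0.03 0.01 0.0068 0 0 0 0;0.03 0.02 0.0135 0 0 0 0'
python3 -m crank '0.03 0.027 0.0183 0 0 0 0;0.03 0.03 0.0203 0 0 0 0;0.03 0.03 0.0203 0 0 0 0;0.03 0.03 0.0203 0 0 0 0;0.03 0.03 0.0203 0 0 0 0;0.03 0.027 0.0183 0 0 0 0;0.03 0.02 0.0135 0 0 0 0;0.03 0.01 0.0067 0 0 0 0'
python3 - <<'E'
from h import *
go(.5973,.0150,.1015,102)
for n in('top','side'):
    f=grab_frame(n);save(n+'2',f);P=pts(f);c=telemetry.observe()['position']
    m=(np.hypot(P[...,0]-c[0],P[...,1]-c[1])<.04)&(P[...,2]>.08)&(P[...,2]<.13)&(P[...,0]<c[0]+.1);p=P[m];print(n,m.sum(),p.min(0) if m.sum() else '')
    u,v=proj(f,c-[0,0,.02]).astype(int);im=f['pixels'][v-60:v+60,u-60:u+60];cv2.imwrite(f'pics/c_{n}.png',cv2.resize(im,None,fx=4,fy=4)[:,:,::-1])
E
```

```text
clock: 4.15
position: [0.5013, -0.2143, 0.1325]
tool_rot: [-3.14, 0.001, 1.77]
force: [-0.0, -0.6, -4.9]
grip_width: 0.0368
finger_force: 51.3
clock: 4.82
position: [0.5966, 0.0202, 0.132]
tool_rot: [-3.141, -0.002, 1.779]
force: [-1.6, 0.7, -6.0]
grip_width: 0.0368
finger_force: 51.3
clock 4.82 pos [0.5966 0.0202 0.132 ] rpy [-1.800e+02 -1.000e-01  1.019e+02] q [ 0.2   0.66 -0.48  1.76  0.39  0.82 -0.26] F [-1.6  0.7 -6. ] w 0.0368 ff 51.3
shift [-0.0053 -0.0004  0.0305]
turn [-0.  -0.1 -0.1]
top 0 
side 185 [0.5628957  0.00970456 0.09676501]
```

View pics/c_side.png

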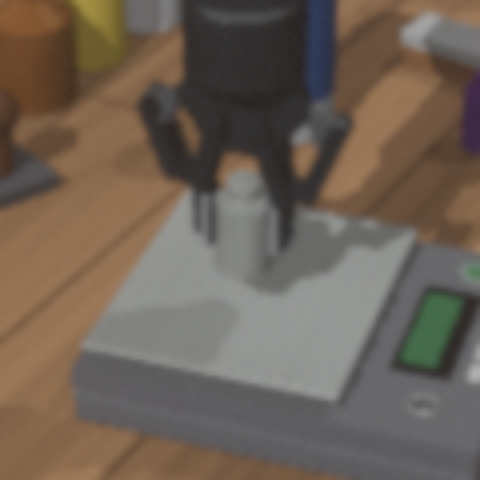

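The crop shows the weight upright in the grip over the pan. I'll lower it now.

```bash
python3 -m crank '0.03 -0.003 0 0.004 0 0 0;0.03 -0.002 0 0.007 0 0 0;0.03 0 0 0.007 0 0 0;0.03 0 0 0.005 0 0 0;0.03 0 0 0.004 0 0 0;0.03 0 0 0.002 0 0 0;0.03 0 0 0.001 0 0 0;0.03 0 0 0 0 0 0'
python3 - <<'E'
from h import *
go(.5973,.0150,.0985,102)
E
```

```text
clock: 5.58
position: [0.5974, 0.0107, 0.1031]
tool_rot: [-3.141, -0.0, 1.775]
force: [0.1, 0.1, -4.6]
grip_width: 0.0367
finger_force: 51.3
clock 5.58 pos [0.5974 0.0107 0.1031] rpy [-180.    -0.   101.7] q [ 0.2   0.7  -0.46  1.77  0.42  0.77 -0.27] F [ 0.1  0.1 -4.6] w 0.0367 ff 51.3
shift [0.0042 0.0007 0.0046]
turn [-0.  -0.  -0.3]
```

```bash
python3 -m crank '0.03 0.002 0.0007 0 0 0 0;0.03 0.0022 0 0 0 0 0;0.03 0 0 0.001 0 0 0;0.03 0 0 0.001 0 0 0;0.03 0 0 0.001 0 0 0;0.03 0 0 0.001 0 0 0;0.03 0 0 0 0 0 0;0.03 0 0 0 0 0 0'
python3 - <<'E'
from h import *
go(.5973,.0150,.0985,102)
E
```

```text
clock: 6.25
position: [0.5973, 0.0149, 0.0991]
tool_rot: [-3.141, -0.0, 1.775]
force: [0.3, -0.1, -4.3]
grip_width: 0.0367
finger_force: 51.3
clock 6.25 pos [0.5973 0.0149 0.0991] rpy [-180.    -0.   101.7] q [ 0.19  0.71 -0.45  1.77  0.43  0.76 -0.28] F [ 0.3 -0.1 -4.3] w 0.0367 ff 51.3
shift [0.0001 0.     0.0006]
turn [-0.  -0.  -0.3]
```

```bash
python3 -m crank '0.03 0 0 0.0005 0 0 0;0.03 0 0 0.0005 0 0 0;0.03 0 0 0.0005 0 0 0;0.03 0 0 0 0 0 0;0.03 0 0 0 0 0 0;0.03 0 0 0 0 0 0;0.03 0 0 0 0 0 0;0.03 0 0 0 0 0 0'
```

```text
clock: 6.92
position: [0.5974, 0.015, 0.0985]
tool_rot: [3.141, 0.0, 1.775]
force: [-4.9, -0.0, 11.6]
grip_width: 0.037
finger_force: 53.0
```

```bash
python3 -m crank '0.04 0 0 -0.0005 0 0 0;0.042 0 0 0 0 0 0;0.048 0 0 0 0 0 0;0.055 0 0 0 0 0 0;0.065 0 0 0 0 0 0;0.065 0 0 0 0 0 0;0.065 0 0 -0.01 0 0 0;0.065 0 0 -0.02 0 0 0'
python3 -m crank '0.065 0 0 -0.035 0 0 0;0.065 0 0 -0.01 0 0 0;0.065 -0.0311 -0.0185 0 0 0 0;0.065 -0.0311 -0.0185 0 0 0 0;0.065 -0.0311 -0.0185 0 0 0 0;0.065 -0.0311 -0.0185 0 0 0 0;0.065 -0.0311 -0.0185 0 0 0 0;0.065 -0.0311 -0.0185 0 0 0 0'
python3 -m crank '0.065 -0.0311 -0.0185 0 0 0 0;0.065 -0.0311 -0.0185 0 0 0 0;0.065 -0.0311 -0.0185 0 0 0 0;0.065 -0.0311 -0.0185 0 0 0 0;0.065 0 0 0 0 0 0;0.065 0 0 0 0 0 0;0.065 0 0 0 0 0 0;0.065 0 0 0 0 0 0'
python3 - <<'E'
from h import *
go(.4790,-.3270,.0385,102)
for n in('top','side'):
    f=grab_frame(n);np.savez(n+'3.npz',**f);P=pts(f);c=(.5973,.015)
    m=(np.hypot(P[...,0]-c[0],P[...,1]-c[1])<.03)&(P[...,2]>.125)&(P[...,2]<.14);print(n,m.sum(),P[m].mean(0).round(4))
    c=(.479,-.327);m=(np.hypot(P[...,0]-c[0],P[...,1]-c[1])<.02)&(P[...,2]>.068)&(P[...,2]<.08);print(n,m.sum(),P[m].mean(0).round(4))
E
```

```text
clock: 7.58
position: [0.5962, 0.0149, 0.1272]
tool_rot: [-3.138, -0.001, 1.775]
force: [0.4, -0.5, 0.8]
grip_width: 0.065
finger_force: 0.0
clock: 8.25
position: [0.5258, -0.1918, 0.1741]
tool_rot: [3.141, 0.001, 1.775]
force: [0.1, -0.8, 0.6]
grip_width: 0.065
finger_force: 0.0
clock: 8.92
position: [0.4798, -0.326, 0.1737]
tool_rot: [3.141, -0.0, 1.776]
force: [-0.1, -0.4, 0.9]
grip_width: 0.065
finger_force: 0.0
clock 8.92 pos [ 0.4798 -0.326   0.1737] rpy [180.   -0.  101.8] q [ 0.84  0.58 -0.48  1.77  0.34  0.87  0.4 ] F [-0.1 -0.4  0.9] w 0.065 ff 0.0
shift [-0.0009 -0.0011  0.1352]
turn [ 0.  -0.  -0.2]
top 55 [0.5969 0.0145 0.1287]
top 41 [ 0.48   -0.3259  0.0703]
side 41 [0.594  0.0151 0.128 ]
side 20 [ 0.4767 -0.3265  0.0702]
```

```bash
python3 -m crank '0.065 -0.0009 -0.0011 0.03 0 0 0;0.065 0 0 0.03 0 0 0;0.065 0 0 0.03 0 0 0;0.065 0 0 0.022 0 0 0;0.065 0 0 0.013 0 0 0;0.065 0 0 0.01 0 0 0;0.065 0 0 0 0 0 0;0.065 0 0 0 0 0 0'
python3 -m crank '0.03 0 0 0 0 0 0;0.03 0 0 0 0 0 0;0.03 0 0 0 0 0 0;0.03 0 0 0 0 0 0;0.03 0 0 0 0 0 0;0.03 0 0 0 0 0 0;0.03 0 0 0 0 0 0;0.03 0 0 0 0 0 0' 50
python3 -m crank '0.03 0 0 -0.01 0 0 0;0.03 0 0 -0.02 0 0 0;0.03 0 0 -0.025 0 0 0;0.03 0 0 -0.025 0 0 0;0.03 0 0 -0.01 0 0 0;0.03 0 0 -0.005 0 0 0;0.03 0 0 0 0 0 0;0.03 0 0 0 0 0 0'
python3 - <<'E'
from h import *
go(.6067,-.0290,.1335,102)
E
```

```text
clock: 9.68
position: [0.4787, -0.3281, 0.0388]
tool_rot: [3.141, 0.0, 1.775]
force: [0.4, -1.5, 0.3]
grip_width: 0.065
finger_force: 0.0
clock: 10.35
position: [0.4791, -0.3286, 0.0397]
tool_rot: [3.14, 0.002, 1.775]
force: [0.3, 1.9, 11.0]
grip_width: 0.0365
finger_force: 49.1
clock: 11.02
position: [0.4777, -0.3281, 0.1324]
tool_rot: [-3.141, -0.001, 1.775]
force: [0.3, 0.2, -5.8]
grip_width: 0.0365
finger_force: 51.4
clock 11.02 pos [ 0.4777 -0.3281  0.1324] rpy [-180.    -0.   101.7] q [ 0.82  0.64 -0.46  1.8   0.38  0.79  0.37] F [ 0.3  0.2 -5.8] w 0.0365 ff 51.4
shift [ 0.2668  0.1869 -0.0011]
turn [-0.  -0.  -0.3]
```

```bash
python3 -m crank '0.03 0.01 0.007 0 0 0 0;0.03 0.02 0.014 0 0 0 0;0.03 0.027 0.0189 0 0 0 0;0.03 0.03 0.021 0 0 0 0;0.03 0.03 0.021 0 0 0 0;0.03 0.03 0.021 0 0 0 0;0.03 0.03 0.021 0 0 0 0;0.03 0.03 0.021 0 0 0 0'
python3 -m crank '0.03 0.027 0.0189 0 0 0 0;0.03 0.02 0.014 0 0 0 0;0.03 0.0128 0.0088 0 0 0 0;0.03 0 0 0 0 0 0;0.03 0 0 0 0 0 0;0.03 0 0 0 0 0 0;0.03 0 0 0 0 0 0;0.03 0 0 0 0 0 0'
python3 - <<'E'
from h import *
go(.6067,-.0290,.1025,102)
for n in('top','side'):
    f=grab_frame(n);P=pts(f);c=(.5973,.015);R=np.array([[.978,.208],[-.208,.978]])
    for c,z in(((.5965,.015),(.075,.112)),((.6067,-.029),(.105,.148))):
        d=(P[...,:2]-c)@R.T
        m=(abs(d[...,0])<.03)&(abs(d[...,1])<.023)&(P[...,2]>z[0])&(P[...,2]<z[1])
        g=(f['pixels'].max(2).astype(int)>90)&m; p=P[g]
        print(n,g.sum(),np.median(p,0).round(4),'scale-y range',np.percentile(p[:,:2]@R[1],[2,98]).round(4))
save('s4',f)
E
```

```text
clock: 11.68
position: [0.5781, -0.0938, 0.1318]
tool_rot: [-3.14, -0.001, 1.775]
force: [1.4, 0.2, -5.1]
grip_width: 0.0367
finger_force: 51.3
clock: 12.35
position: [0.6066, -0.0301, 0.1329]
tool_rot: [-3.141, 0.0, 1.773]
force: [-0.6, 0.1, -4.9]
grip_width: 0.0363
finger_force: 51.3
clock 12.35 pos [ 0.6066 -0.0301  0.1329] rpy [-180.     0.   101.6] q [ 0.26  0.67 -0.46  1.73  0.38  0.83 -0.17] F [-0.6  0.1 -4.9] w 0.0363 ff 51.3
shift [0.001  0.0004 0.0304]
turn [-0.   0.  -0.4]
  return _methods._mean(a, axis=axis, dtype=dtype,
  ret = um.true_divide(
Traceback (most recent call last):
IndexError: index -1 is out of bounds for axis 0 with size 0
```

```bash
python3 -m crank '0.03 0 0.0004 0.004 0 0 0;0.03 0 0 0.007 0 0 0;0.03 0 0 0.007 0 0 0;0.03 0 0 0.005 0 0 0;0.03 0 0 0.004 0 0 0;0.03 0 0 0.003 0 0 0;0.03 0 0 0.002 0 0 0;0.03 0 0 0 0 0 0'
python3 -m crank '0.03 0 0 0.0007 0 0 0;0.03 0 0 0.0005 0 0 0;0.03 0 0 0.0005 0 0 0;0.03 0 0 0.0005 0 0 0;0.03 0 0 0 0 0 0;0.03 0 0 0 0 0 0;0.03 0 0 0 0 0 0;0.03 0 0 0 0 0 0'
```

```text
clock: 13.07
position: [0.6072, -0.029, 0.1008]
tool_rot: [-3.141, -0.0, 1.775]
force: [-0.2, 0.4, -5.3]
grip_width: 0.0367
finger_force: 51.3
clock: 13.73
position: [0.6074, -0.029, 0.0991]
tool_rot: [3.142, 0.0, 1.775]
force: [0.8, -0.3, -4.7]
grip_width: 0.0366
finger_force: 51.3
```

```bash
python3 -m crank '0.03 0 0 0.0005 0 0 0;0.03 0 0 0.0005 0 0 0;0.03 0 0 0.0004 0 0 0;0.03 0 0 0 0 0 0;0.03 0 0 0 0 0 0;0.03 0 0 0 0 0 0;0.03 0 0 0 0 0 0;0.03 0 0 0 0 0 0'
```

```text
clock: 14.4
position: [0.6074, -0.029, 0.0987]
tool_rot: [3.141, 0.0, 1.775]
force: [-7.5, -1.2, 16.3]
grip_width: 0.0368
finger_force: 53.5
```

```bash
python3 -m crank '0.04 0 0 -0.0005 0 0 0;0.042 0 0 0 0 0 0;0.048 0 0 0 0 0 0;0.055 0 0 0 0 0 0;0.065 0 0 0 0 0 0;0.065 0 0 0 0 0 0;0.065 0 0 -0.01 0 0 0;0.065 0 0 -0.02 0 0 0'
python3 -m crank '0.065 0 0 -0.035 0 0 0;0.065 0 0 -0.038 0 0 0;0.05 0.0362 -0.0087 0 0 0 0;0.05 0.0362 -0.0087 0 0 0 0;0.05 0.0362 -0.0087 0 0 0 0;0.05 0.0362 -0.0087 0 0 0 0;0.05 0.0362 -0.0087 0 0 0 0;0.05 0.0362 -0.0087 0 0 0 0'
python3 -m crank '0.05 0.0362 -0.0087 0 0 0 0;0.05 0.0362 -0.0087 0 0 0 0;0.05 0.0362 -0.0087 0 0 0 0;0.05 0.0362 -0.0087 0 0 0 5.8;0.05 0 0 0 0 0 0;0.05 0 0 0 0 0 0;0.05 0 0 0 0 0 0;0.05 0 0 0 0 0 0'
python3 - <<'E'
from h import *
go(.4483,.3076,.1,96)
for n in('top','side'):
    f=grab_frame(n);P=pts(f);save(n+'5',f)
    for c in((.5973,.015),(.6067,-.0290)):
        m=(np.hypot(P[...,0]-c[0],P[...,1]-c[1])<.021)&(P[...,2]>.127)&(P[...,2]<.14);print(n,m.sum(),P[m].mean(0).round(4))
E
```

```text
clock: 15.07
position: [0.6062, -0.029, 0.1271]
tool_rot: [-3.138, -0.001, 1.775]
force: [0.1, -1.0, 1.3]
grip_width: 0.0651
finger_force: 0.0
clock: 15.73
position: [0.5113, 0.1745, 0.202]
tool_rot: [3.141, 0.0, 1.775]
force: [0.6, 0.8, 1.0]
grip_width: 0.0499
finger_force: 0.0
clock: 16.4
position: [0.4495, 0.3068, 0.2014]
tool_rot: [3.141, 0.0, 1.673]
force: [0.5, -0.2, 0.2]
grip_width: 0.0501
finger_force: 0.0
clock 16.4 pos [0.4495 0.3068 0.2014] rpy [180.    0.   95.8] q [-0.32  0.5  -0.53  1.84  0.32  0.89 -0.9 ] F [ 0.5 -0.2  0.2] w 0.0501 ff 0.0
shift [ 0.001  -0.0011  0.1014]
turn [ 0.   0.  -0.2]
top 43 [0.5969 0.0144 0.1294]
top 44 [ 0.6068 -0.0276  0.1293]
side 0 [nan nan nan]
side 0 [nan nan nan]<stdin>:6: RuntimeWarning: Mean of empty slice.
  ret = um.true_divide(
```

View pics/side5.png

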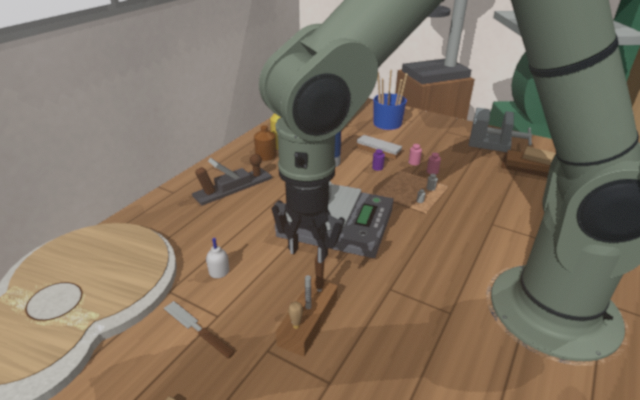

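The side view shows the gripper above the punch. The top view puts the weights 43 mm apart and centred on the pan. I'll grip the punch.

```bash
python3 -m crank '0.05 0.001 -0.0011 0.025 0 0 0;0.05 0 0 0.03 0 0 0;0.05 0 0 0.025 0 0 0;0.05 0 0 0.015 0 0 0;0.05 0 0 0.006 0 0 0;0.05 0 0 0 0 0 0;0.05 0 0 0 0 0 0;0.05 0 0 0 0 0 0'
python3 -m crank '0.004 0 0 0 0 0 0;0.004 0 0 0 0 0 0;0.004 0 0 0 0 0 0;0.004 0 0 0 0 0 0;0.004 0 0 0 0 0 0;0.004 0 0 0 0 0 0;0.004 0 0 0 0 0 0;0.004 0 0 0 0 0 0' 60
python3 -m crank '0.004 0 0 0 0 0 0;0.004 0 0 0 0 0 0;0.004 0 0 -0.005 0 0 0;0.004 0 0 -0.01 0 0 0;0.004 0 0 -0.015 0 0 0;0.004 0 0 -0.02 0 0 0;0.004 0 0 -0.015 0 0 0;0.004 0 0 -0.005 0 0 0'
```

```text
clock: 17.17
position: [0.4482, 0.3089, 0.1012]
tool_rot: [3.14, -0.001, 1.673]
force: [-0.2, -0.4, 0.4]
grip_width: 0.0499
finger_force: 0.0
clock: 17.83
position: [0.448, 0.3089, 0.1006]
tool_rot: [3.141, -0.0, 1.674]
force: [0.9, -1.3, 7.3]
grip_width: 0.0108
finger_force: 58.5
clock: 18.5
position: [0.448, 0.3092, 0.1727]
tool_rot: [3.14, -0.001, 1.674]
force: [1.6, 0.4, -1.1]
grip_width: 0.0105
finger_force: 58.7
```

```bash
python3 -m crank '0.004 0 0 -0.02 0 0 0;0.004 0 0 -0.025 0 0 0;0.004 0 0 -0.025 0 0 0;0.004 0 0 -0.02 0 0 0;0.004 -0.01 -0.0007 0 0 0 0;0.004 -0.025 -0.0017 0 0 0 0;0.004 -0.035 -0.0025 0 0 0 0;0.004 -0.035 -0.0025 0 0 0 0'
python3 -m crank '0.004 -0.035 -0.0025 0 0 0 0;0.004 -0.035 -0.0025 0 0 0 0;0.004 -0.035 -0.0025 0 0 0 0;0.004 -0.034 -0.0025 0 0 0 0;0.004 -0.02 -0.0015 0 0 0 0;0.004 -0.01 -0.0007 0.02 0 0 0;0.004 0 0 0.03 0 0 0;0.004 0 0 0.03 0 0 0'
python3 -m crank '0.004 0 0 0.008 0 0 0;0.004 0 0 0 0 0 0;0.004 0 0 0 0 0 0;0.004 0 0 0 0 0 0;0.004 0 0 0 0 0 0;0.004 0 0 0 0 0 0;0.004 0 0 0 0 0 0;0.004 0 0 0 0 0 0'
python3 - <<'E'
from h import *
go(.4571,.0343,.160,96)
c=telemetry.observe()['position'];o=[]
for n in('top','side'):
    f=grab_frame(n);np.savez(n+'6.npz',**f);print(n,'tcp',proj(f,c),'tip',proj(f,c-[0,0,.0955]),'hole',proj(f,(.4571,.0343,.05)))
    u,v=proj(f,(.4571,.0343,.07)).astype(int)
    o.append(cv2.resize(f['pixels'][v-30:v+30,u-20:u+20],None,fx=10,fy=10,interpolation=cv2.INTER_NEAREST));print('crop origin',u-20,v-30)
cv2.imwrite('pics/c6.png',np.hstack(o)[:,:,::-1])
E
```

```text
clock: 19.17
position: [0.4502, 0.2023, 0.2595]
tool_rot: [-3.141, 0.0, 1.675]
force: [1.5, -0.7, -0.1]
grip_width: 0.0104
finger_force: 58.7
clock: 19.83
position: [0.456, 0.033, 0.1793]
tool_rot: [3.14, 0.0, 1.671]
force: [1.7, -0.7, -1.1]
grip_width: 0.0103
finger_force: 58.8
clock: 20.5
position: [0.4564, 0.0341, 0.1725]
tool_rot: [3.141, 0.0, 1.673]
force: [0.5, 0.2, -1.0]
grip_width: 0.0105
finger_force: 58.7
clock 20.5 pos [0.4564 0.0341 0.1725] rpy [180.    0.   95.9] q [ 0.16  0.4  -0.46  2.08  0.27  0.71 -0.37] F [ 0.5  0.2 -1. ] w 0.0105 ff 58.7
shift [0.0001 0.0007 0.0125]
turn [ 0.   0.  -0.1]
top tcp [304.38408191 252.94985707] tip [306.22969189 250.91823551] hole [306.63149556 250.15317141]
crop origin 286 220
side tcp [365.7593801  191.89621063] tip [363.23038279 224.20018536] hole [362.27326077 232.7241937 ]
crop origin 342 196
```

View pics/c6.png

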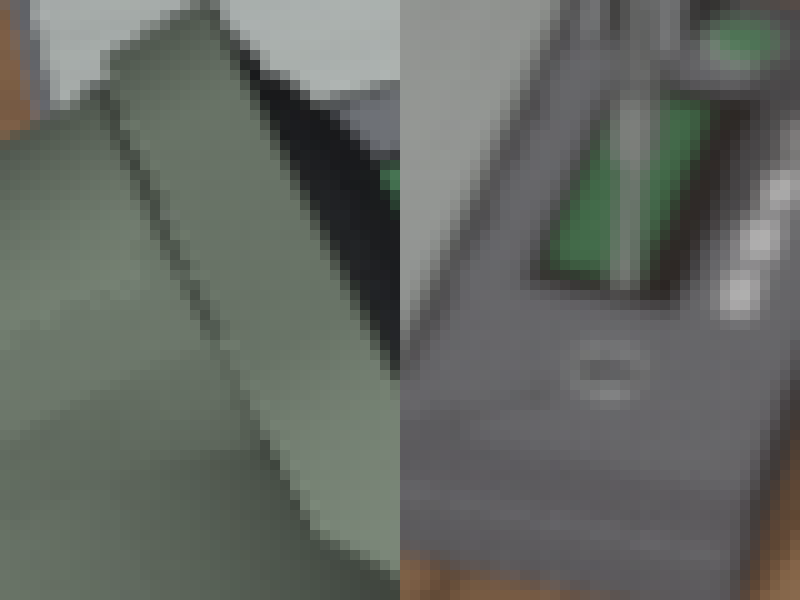

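The side crop shows the pin at column 364.7 with its tip near row 225.5, and the ring at (363,233.3). The pin is about 1 px right of aligned, so I'll nudge it and lower it near the mouth.

```bash
python3 -m crank '0.004 0.0005 0.0015 0.003 0 0 0;0.004 0 0 0.005 0 0 0;0.004 0 0 0.004 0 0 0;0.004 0 0 0.004 0 0 0;0.004 0 0 0.002 0 0 0;0.004 0 0 0 0 0 0;0.004 0 0 0 0 0 0;0.004 0 0 0 0 0 0'
python3 - <<'E'
from h import *
go(.4571,.0343,.1545,96)
c=telemetry.observe()['position']
f=grab_frame('side');print('tip',proj(f,c-[0,0,.0955]),'dx1mm',proj(f,c+[.001,0,-.0955])-proj(f,c-[0,0,.0955]),'dy1mm',proj(f,c+[0,.001,-.0955])-proj(f,c-[0,0,.0955]))
s0=dict(np.load('side0.npz'))
# ring centre from clean image: |I-bg| deviation centroid
g=s0['pixels'].astype(float).mean(2)[226:240,354:371];w=np.clip(abs(g-98.5)-2.5,0,None);w=(w>0)*1.;
yy,xx=np.mgrid[226:240,354:371];print('ring bbox/centroid',(w*xx).sum()/w.sum(),(w*yy).sum()/w.sum(),xx[w>0].min(),xx[w>0].max(),yy[w>0].min(),yy[w>0].max())
P=f['pixels'][202:243,347:382]; cv2.imwrite('pics/c7.png',cv2.resize(P,None,fx=14,fy=14,interpolation=cv2.INTER_NEAREST)[:,:,::-1])
E
```

```text
clock: 21.27
position: [0.4577, 0.0349, 0.1542]
tool_rot: [3.141, -0.0, 1.674]
force: [-0.7, 0.3, -0.8]
grip_width: 0.0103
finger_force: 58.7
clock 21.27 pos [0.4577 0.0349 0.1542] rpy [180.   -0.   95.9] q [ 0.14  0.44 -0.44  2.1   0.3   0.67 -0.39] F [-0.7  0.3 -0.8] w 0.0103 ff 58.7
shift [-0.0005 -0.0007 -0.0003]
turn [ 0.  -0.  -0.1]
tip [362.16359813 230.02745384] dx1mm [-0.36185596 -0.12912977] dy1mm [-0.1780811   0.21504393]
ring bbox/centroid 362.87012987012986 230.71428571428572 357 370 226 236
```

View pics/c7.png

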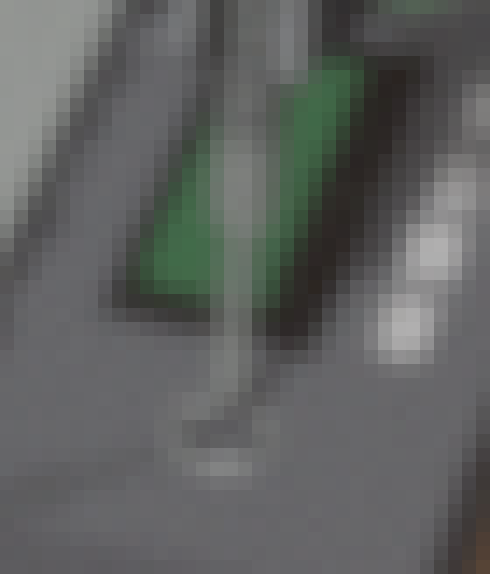

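The crop shows the pin at column 362.6, directly over the ring at (362.7,232.5). I'll insert it step by step and check the force.

```bash
python3 -m crank '0.004 0 0 0.003 0 0 0;0.004 0 0 0.003 0 0 0;0.004 0 0 0.003 0 0 0;0.004 0 0 0.003 0 0 0;0.004 0 0 0.002 0 0 0;0.004 0 0 0 0 0 0;0.004 0 0 0 0 0 0;0.004 0 0 0 0 0 0'
python3 -m crank '0.004 0 0 0.002 0 0 0;0.004 0 0 0.002 0 0 0;0.004 0 0 0.001 0 0 0;0.004 0 0 0 0 0 0;0.004 0 0 0 0 0 0;0.004 0 0 0 0 0 0;0.004 0 0 0 0 0 0;0.004 0 0 0 0 0 0'
```

```text
clock: 21.98
position: [0.4577, 0.0349, 0.1401]
tool_rot: [3.142, -0.0, 1.674]
force: [0.2, -0.2, 0.2]
grip_width: 0.0102
finger_force: 58.7
clock: 22.65
position: [0.4577, 0.0348, 0.1352]
tool_rot: [3.141, -0.0, 1.673]
force: [-0.3, 0.1, -0.4]
grip_width: 0.0107
finger_force: 58.7
```

```bash
python3 -m crank '0.004 0 0 0.001 0 0 0;0.004 0 0 0.001 0 0 0;0.004 0 0 0.001 0 0 0;0.004 0 0 0.001 0 0 0;0.004 0 0 0 0 0 0;0.004 0 0 0 0 0 0;0.004 0 0 0 0 0 0;0.004 0 0 0 0 0 0'
python3 -m crank '0.004 0 0 0.001 0 0 0;0.004 0 0 0.001 0 0 0;0.004 0 0 0 0 0 0;0.004 0 0 0 0 0 0;0.004 0 0 0 0 0 0;0.004 0 0 0 0 0 0;0.004 0 0 0 0 0 0;0.004 0 0 0 0 0 0'
```

```text
clock: 23.32
position: [0.4577, 0.0348, 0.1312]
tool_rot: [3.141, -0.0, 1.673]
force: [-0.1, -0.5, 2.3]
grip_width: 0.0102
finger_force: 59.0
clock: 23.98
position: [0.4577, 0.0348, 0.1291]
tool_rot: [3.142, -0.0, 1.674]
force: [0.8, 0.9, 3.2]
grip_width: 0.0104
finger_force: 59.1
```

```bash
python3 -m crank '0.004 0 0 0.001 0 0 0;0.004 0 0 0 0 0 0;0.004 0 0 0.0005 0 0 0;0.004 0 0 0 0 0 0;0.004 0 0 0 0 0 0;0.004 0 0 0 0 0 0;0.004 0 0 0 0 0 0;0.004 0 0 0 0 0 0'
python3 -m crank '0.004 0 0 0.0005 0 0 0;0.004 0 0 0.0005 0 0 0;0.004 0 0 0 0 0 0;0.004 0 0 0 0 0 0;0.004 0 0 0 0 0 0;0.004 0 0 0 0 0 0;0.004 0 0 0 0 0 0;0.004 0 0 0 0 0 0'
```

```text
clock: 24.65
position: [0.458, 0.0349, 0.128]
tool_rot: [3.141, 0.0, 1.673]
force: [-0.9, -0.2, 14.1]
grip_width: 0.0105
finger_force: 60.4
clock: 25.32
position: [0.4583, 0.0349, 0.1274]
tool_rot: [3.14, 0.0, 1.673]
force: [-2.5, -1.2, 26.5]
grip_width: 0.0108
finger_force: 61.7
```

```bash
python3 -m crank '0.004 0 0 -0.0004 0 0 0;0.004 0 0 0 0 0 0;0.004 0 0 0 0 0 0;0.004 0 0 0 0 0 0;0.004 0 0 0 0 0 0;0.004 0 0 0 0 0 0;0.004 0 0 0 0 0 0;0.004 0 0 0 0 0 0'
python3 - <<'E'
from h import *
fs=[grab_frame(n)['pixels'] for n in('top','side')]
cv2.imwrite('pics/end.png',np.hstack([fs[0][130:300,150:470],fs[1][120:360,230:470][:170]])[:,:,::-1] if 0 else cv2.resize(np.hstack([fs[0][130:340,150:470],fs[1][140:350,230:470]]),None,fx=1.42,fy=1.42)[:,:,::-1])
print(telemetry.observe()['force'],telemetry.observe()['position'])
E
```

```text
clock: 25.98
position: [0.4582, 0.0349, 0.1276]
tool_rot: [3.14, 0.0, 1.673]
force: [-1.8, 0.1, 21.3]
grip_width: 0.0103
finger_force: 60.7
[-2.41282762 -0.4568927  20.82931303] [0.45816793 0.03493232 0.12762484]
```

View pics/end.png

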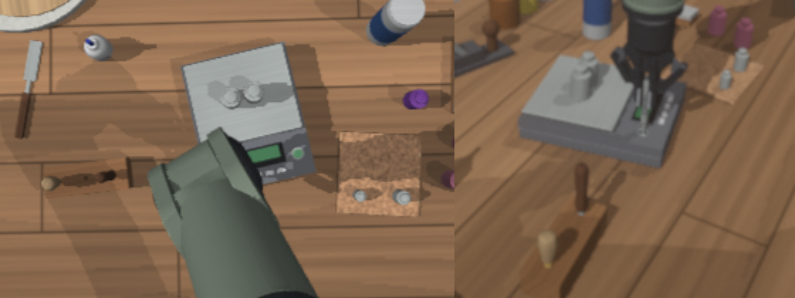

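The final picture shows both weights upright mid-pan at (232,97) and (253,92), the small weights and other tools untouched, and the punch in the hole. I'm handing it in.

```bash
python3 -c "
from workcell import bot;print(bot.job_done())"
```

```text
the job is handed in; nothing more can be done
None
```

I handed the job in after about 26 s: both 500 g weights stand side by side mid-pan about 5 mm apart, and the still-gripped punch holds the button against its stop with about 21 N; the small weights, other tools and nearby items in the last picture look unmoved.

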